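Tip the biscuit tin over and slide it under the counter shelf

ROBOT

A 7-joint arm with a two-finger parallel gripper is mounted at the origin on the work surface. World frame = base frame: x ahead of the robot, y to its left, z up, the work surface at z = 0. Lengths are in m, angles in rad, forces in N, time in s.
With the tool pointing down it reaches from about 0.4 to 0.9 m from the base axis. Payload 5.6 kg.
Tool frame: the origin (TCP) lies at the very end of the fingers, on their centre line; the grasp point (between the pads) lies 19 mm behind it; z points along the fingers, y is the line along which they close (so a half turn about z gives the same grasp; the last joint's range is limited). The gripper opens to 92 mm and grips with 3 to 60 N. Pads are 20 mm wide; open, the fingers measure 128 mm over their backs; the gripper's body (75 mm by 189 mm) begins 69 mm behind the grasp point.
Start: joints at [1.086, 0.468, -0.012, 1.603, 0.006, 1.071, -0.056], TCP at [0.278, -0.588, 0.215] pointing down, gripper open.
Joint ranges: [-2.53, 2.53], [-0.31, 2.02], [-1.57, 1.55], [0.28, 2.44], [-1.29, 4.43], [0.15, 1.84], [-2.92, 2.92]. Speed limits (rad/s): [2.57, 2.57, 3.14, 3.14, 3.14, 3.14, 3.14].

INTERFACE

Orientations are given as a rotation vector (axis times angle).
In Python, from rig import arm gives the robot as it stands. The module is installed in compiled form; this text tells all that it offers.
- The arm moves only by the tool play_rows, never from a script. Its argument "commands" is a list of rows, each a list of 2 entries, a list of its own where there are three numbers: the shift along the tool's x, y, z scaled (see below), then the turn, a rotation vector about the tool's x, y, z scaled (see below). A call has 1 to 8 rows; each row is the pose to reach, as a shift and turn from the pose commanded when the call began, along the tool's axes at that moment; what a row does not reach only later rows make up. The controller multiplies each number of a shift by 0.3 m and each number of a turn by 45 degrees. A row lasts 1/8 s, in which the tool goes at most 62.5 mm and 10.7 degrees, less where a joint would pass 70% of its speed; a pose out of reach is approached as far as the arm can. A call with a number of a shift or a turn outside -1 to 1 is refused whole. A call with a gripper value outside its range is refused whole. "gripper" is the opening, from 0 (shut) to 1 (fully open), set as the call begins (left out, the last holds). The fingers move at their own pace and stop on an object; "squeeze" is the grip in N (left out, the last holds). Time passes only in rows, so rows that repeat a pose let the fingers close. It gives the time, the measured TCP pose, the force, the opening and the grip force at its end, in the units of the state.
- arm.observe(): the state, without advancing time (a new reading comes with each control period).
- arm.capture(name): name is "scene" or "top" or "wrist"; returns a dict with "image" (480x640x3 uint8, red, green, blue), "fovy" (degrees; the focal length in pixels is half the picture's height over the tangent of half this angle, whatever the lens; pixels are square), "cx", "cy" (the principal point, pixels), "position" and "rotation" of the camera in the world; the wrist camera has in their place "hand_eye" (4x4, takes a point from camera to tool coordinates, whose origin is the TCP and whose axes are the flange's). Camera axes: x right, y down, z forward; pixel columns grow to the right and rows downward; lengths in m; the calibration is good to about 2 mm. A picture is of the moment at which its call begins: read the wrist's pose just before it. There is no depth.
- arm.job_done(): hands the job in; it is judged then, once.
The state is a dict: "clock": time; "qpos": joint angles; "joint_velocities": joint speeds; "tau": joint torques, N m; "position": TCP position; "ee_rot": TCP orientation; "force": force on the tool from outside, world axes, zero at the start; "moment": the same for the moment, N m; "gripper_width": finger opening in m; "gripper_force": force on a finger pad.
Only numpy, scipy, OpenCV 4.12 (cv2) and the standard library are available. Lean on these libraries where they do the work, as an engineer would, in place of code of your own. Each camera call takes 0.05 s, during which the arm holds its last target. There are 200 camera calls.

TASK

The tall flat-sided biscuit tin does not fit upright under the low slatted shelf: push it over so that it lies on its broad side, then push it lengthwise and squarely in under the shelf through the open end beside it, until its end is flush with the shelf's edge (a finger's breadth, 15 mm, may stick out). Only push it, never lift it off the counter, and leave the other things where they stand.

Things in the scene. Friction and masses are not known exactly. Their poses are not given: they have to be found in the camera images.
- tin: bare-metal flat-sided tin with dark lid seam, 90 (x) x 50 (y) x 130 (z) mm, 0.2-0.4 kg. Starts upright 250-280 mm from the shelf's centre, beyond either open end, a 90 x 130 face towards the shelf. Origin: centre of its underside, z up. Pushed high towards the shelf it tips on its foot edge without sliding and falls flat just before the shelf, foot end outward; then slides when pushed there.
- tin_center (a point): centre of the tin (65 above the underside)
- tin_top (a point): centre of the tin's top face (130 above the underside)
- riser: low light-wood slatted shelf on four corner legs, fixed. Origin on the counter under its centre. Deck 150 long (y) x 174 wide (x) mm, underside 66 above the counter (beams under the two long sides reach down to 52), top 76. Open ends at -y and +y, 150 clear between the legs; deck edges at y = -75 and +75.
- canister: round lidded metal canister, 86 dia x 104 tall plus a small black knob (116 in all); stands beyond the other open end of the shelf from the tin. Origin at centre of underside. Leave it alone.
- mug: white mug, 76 dia x 85 tall, on the far side of the shelf. Origin at centre of underside. Leave it alone.
- shaker: small steel salt shaker, 40 dia x 68 tall, on the robot's side of the shelf. Origin at centre of underside. Leave it alone.
- ramekin: small white bowl, 70 dia x 42 tall, on the far side of the shelf. Origin at centre of underside. Leave it alone.
- jar: glass jar, 68 dia x 100 tall, at the back. Origin at centre of underside. Leave it alone.
- oil: green glass bottle, 60 dia x 200 tall, at the back. Origin at centre of underside. Leave it alone.
There are look-alikes about, which are no part of the job. There is more than one size of the riser; the job needs the largest.

How it is judged:
On the way:
1. the tin lies on its broad side on the counter (angle between tin's own z axis and vertical between 1.45 and 1.69 rad and height (world z) of tin_center below 0.032 m), for 0.2 s.
At the end, for the whole second after the job is handed in: the tin lies at rest on its broad side on the counter under the shelf, in line with it within 0.2 rad, with neither end more than 15 mm outside the shelf's edge (all of step 1 and y of tin in the frame of riser between -0.09 and 0.09 m and y of tin_top in the frame of riser between -0.09 and 0.09 m and x of tin_center in the frame of riser between -0.045 and 0.045 m and angle between the z axis of tin and the y axis of riser, either way round below 0.2 rad and linear speed of tin below 0.02 m/s and angular speed of tin below 0.1 rad/s); the robot touches nothing.
It fails at once if the tin is lifted off the counter (height (world z) of tin_center above 0.1 m or (angle between tin's own z axis and vertical below 0.1 rad and height (world z) of tin_center above 0.088 m) or (angle between tin's own z axis and vertical between 1.47 and 1.67 rad and height (world z) of tin_center above 0.056 m)).
It fails at once if another thing is moved by more than 20 mm or tipped over (distance of any of canister, mug, shaker, ramekin, jar, oil from where it was at the start of the episode above 0.02 m or angle between any of canister, mug, shaker, ramekin, jar, oil's own z axis and vertical above 0.3 rad).
It also fails if it takes over 45 s, if anything falls off the work surface, if the arm or the gripper's body presses on something with over 40 N, if the wrist force passes 120 N, or if a joint passes its speed limit or range.

## Working session

There is one attempt and no reset: what is moved stays moved. The work goes in short steps, Python scripts to look and compute and a tool call to move; the robot and the scene stay as the last step left them, time stands still between calls to the robot, and variables do not carry over. Pictures are saved under pics/ and viewed, at most 10 in all, crops included, and the job is handed in when it is done.

Besides the shell and the picture viewer there is one more tool, called after "Call:" as a command line: name --argument value ..., lists and objects as JSON in quotes. play_rows: Moves the arm, as the interface text tells. Shifts and turns lie within -1 to 1; 1 stands for 0.3 m of shift or 45 degrees of turn. Its arguments: {"type":"object","properties":{"commands":{"type":"array","items":{"type":"array"}},"gripper":{"type":"number"},"squeeze":{"type":"number"}},"required":["commands"]}

```bash
mkdir -p pics; cat > h.py <<'E'
import numpy as np, cv2
from scipy.spatial.transform import Rotation as R
from rig import arm
def save(n,f):
    c=arm.capture(n); cv2.imwrite('pics/'+f,c['image'][:,:,::-1]); np.save('pics/'+f+'.npy',{k:v for k,v in c.items() if k!='image'},allow_pickle=True); return c
def cam(f): return np.load('pics/'+f+'.npy',allow_pickle=True).item()
def ray(c,u,v,z):
    f=240/np.tan(np.radians(c['fovy'])/2)
    p=np.array(c['position']); Q=np.array(c['rotation'])
    d=Q@np.array([(u-c['cx'])/f,(v-c['cy'])/f,1]); return p+d*(z-p[2])/d[2]
def proj(c,X):
    f=240/np.tan(np.radians(c['fovy'])/2)
    q=np.array(c['rotation']).T@(np.array(X)-c['position']); return f*q[:2]/q[2]+[c['cx'],c['cy']]
E
python3 - <<'E'
from h import *
save('scene','s1.png');c=save('top','t1.png')
print(cam('t1.png'),cam('s1.png'))
s=arm.observe();print(s)
print(R.from_rotvec(s['ee_rot']).as_matrix())
E
```

```text
{'fovy': 46.17794314067689, 'cx': 319.87775441199835, 'cy': 231.84884421137605, 'position': array([0.35699595, 0.0063818 , 1.01378143]), 'rotation': array([-2.1394677 ,  2.07330031, -0.22474149])} {'fovy': 47.67075155003819, 'cx': 312.3683070094764, 'cy': 228.52213164695388, 'position': array([0.97059178, 0.46796029, 0.93309458]), 'rotation': array([-1.00429087, -2.57976021,  0.8580633 ])}
{'clock': 0.1, 'qpos': array([ 1.08598156,  0.46829   , -0.01158857,  1.60353457,  0.00599533,
        1.07138952, -0.0562804 ]), 'joint_velocities': array([-1.14929922e-03, -8.90660252e-04,  1.53635480e-03, -2.15996575e-03,
       -3.58648787e-04, -1.27387942e-03, -5.56867768e-05]), 'tau': array([ 7.63948810e-04, -5.21655178e+01, -1.27658324e-02, -2.44372380e+01,
       -5.68143767e-02,  1.40599406e-02,  4.39135158e-05]), 'position': array([ 0.27763472, -0.58714207,  0.21373376]), 'ee_rot': array([-3.06378763e+00, -6.87945823e-01,  7.24005164e-04]), 'force': array([-0.39731399,  0.5291273 ,  0.61049398]), 'moment': array([ 0.00331953, -0.00331444,  0.03922739]), 'gripper_force': 0.0, 'gripper_width': 0.09179689902380314}
[[ 9.04002717e-01  4.27525994e-01 -7.82655553e-04]
 [ 4.27526694e-01 -9.04001670e-01  1.38074969e-03]
 [-1.17215543e-04 -1.58280761e-03 -9.99998740e-01]]
```

View pics/t1.png

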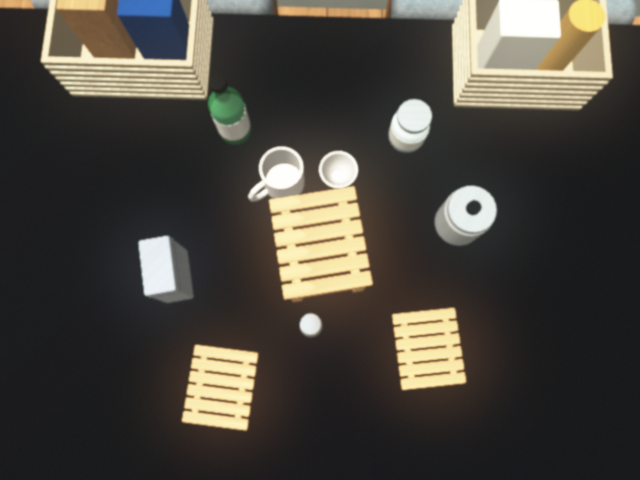

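View pics/s1.png

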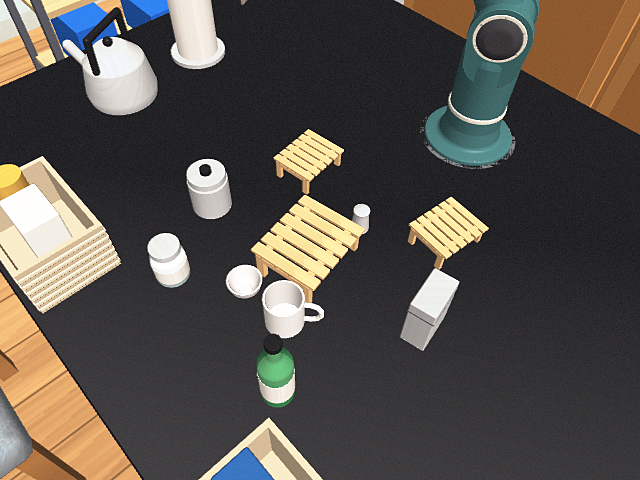

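Candidates in the top view: shelves at (321,243) (largest, chosen), (220,387) and (429,348) (both small). The tin is the box at (165,268), with the canister at (467,215) past the other end. I'll check this in a close crop.

```bash
sed -i "s/Q=np.array(c\['rotation'\])/Q=R.from_rotvec(c['rotation']).as_matrix()/; s/q=np.array(c\['rotation'\]).T@/q=R.from_rotvec(c['rotation']).as_matrix().T@/" h.py
python3 - <<'E'
from h import *
c=cam('t1.png')
P=[ray(c,u,v,.076)[:2] for u,v in [(270,196),(355,188),(371,287),(284,298)]]
print(np.round(P,4),[np.linalg.norm(P[i]-P[i-1]).round(4) for i in range(4)])
m=np.mean(P,0);print('centre',m)
P=[ray(c,u,v,.13)[:2] for u,v in [(139,240),(170,236),(178,292),(146,297)]]
print(np.round(P,4),[np.linalg.norm(P[i]-P[i-1]).round(4) for i in range(4)],np.mean(P,0))
im=cv2.imread('pics/t1.png')[180:310,120:380]
cv2.imwrite('pics/crop1.png',cv2.resize(im,(780,390),interpolation=cv2.INTER_CUBIC))
im=cv2.imread('pics/s1.png')[180:360,240:500]
cv2.imwrite('pics/crop2.png',cv2.resize(im,(780,540),interpolation=cv2.INTER_CUBIC))
E
```

```text
[[ 0.6226  0.1003]
 [ 0.6416 -0.0463]
 [ 0.4704 -0.0761]
 [ 0.4475  0.0682]] [np.float64(0.178), np.float64(0.1479), np.float64(0.1738), np.float64(0.1461)]
centre [0.54553818 0.01150866]
[[0.5276 0.3009]
 [0.5357 0.2519]
 [0.4465 0.2314]
 [0.4371 0.2808]] [np.float64(0.0927), np.float64(0.0497), np.float64(0.0916), np.float64(0.0503)] [0.48672487 0.26624569]
```

View pics/crop1.png

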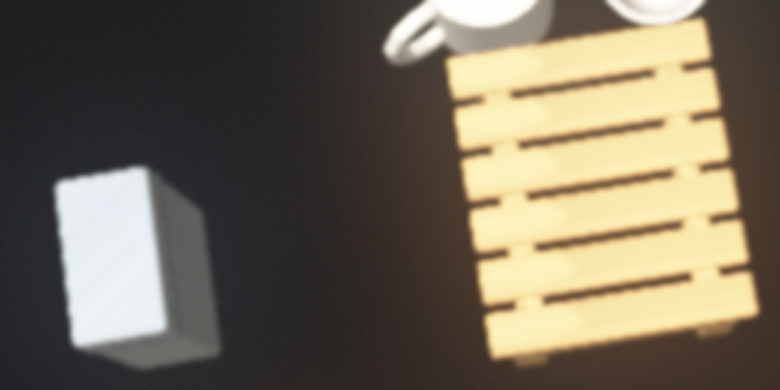

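View pics/crop2.png

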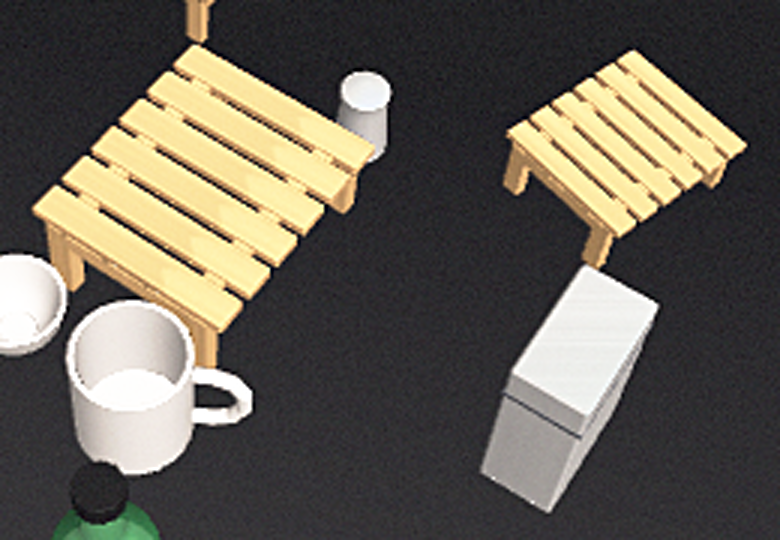

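The crops confirm it: a flat metal tin with a seam at top-view (165,268), and the large 6-slat shelf with sizes matching 174x150. Next I'll fit poses from both views.

```bash
cat > fit.py <<'E'
from h import *
from scipy.optimize import least_squares
T,S=cam('t1.png'),cam('s1.png')
def pts(p,L): 
    c,s=np.cos(p[2]),np.sin(p[2]); return [(p[0]+c*x-s*y,p[1]+s*x+c*y,z) for x,y,z in L]
def fit(p0,obs):
    f=lambda p:np.concatenate([proj(cm,pts(p,[l])[0])-uv for cm,l,uv in obs])
    r=least_squares(f,p0,loss='soft_l1'); return r.x,f(r.x).round(1).reshape(-1,2).tolist()
a,b,h=.087,.075,.076
r,e=fit([.545,.011,.16],[(T,(a,b,h),(270,196)),(T,(a,-b,h),(355,188)),(T,(-a,-b,h),(371,287)),(T,(-a,b,h),(284,298)),
 (S,(-a,-b,h),(304.3,195)),(S,(-a,b,h),(365,230)),(S,(a,b,h),(314,290)),(S,(a,-b,h),(251.7,250))])
print('riser',r.round(4),e)
a,b,h=.045,.025,.13
t,e=fit([.487,.266,.2],[(T,(a,b,h),(139,240)),(T,(a,-b,h),(170,236)),(T,(-a,-b,h),(178,292)),(T,(-a,b,h),(146,297)),
 (S,(-a,-b,h),(436,268.3)),(S,(-a,b,h),(459.3,281)),(S,(a,-b,0),(400,337.3)),(S,(a,b,0),(422.7,350.3))])
print('tin',t.round(4),e)
c,s=np.cos(r[2]),np.sin(r[2]);d=t[:2]-r[:2];print('tin in riser',c*d[0]+s*d[1],-s*d[0]+c*d[1],t[2]-r[2])
for n,z,uv in [('shaker',.068,(311,324)),('canister',.11,(471,211)),('mugrim',.085,(281,172)),('handle',.05,(256,193)),('oil',.2,(226,92)),('small+y',.05,(220,346)),('small',.05,(258,350))]: print(n,ray(T,*uv,z)[:2].round(3))
E
python3 fit.py
```

```text
riser [0.5457 0.0128 0.1748] [[-1.0, 2.3], [-0.2, -1.6], [0.0, -1.6], [-2.0, 0.2], [0.9, -1.0], [0.2, -0.7], [-2.0, -0.4], [-1.9, -1.6]]
tin [0.4866 0.2678 0.2073] [[-0.5, 1.3], [-0.4, -0.1], [-1.6, -0.9], [-1.4, -0.3], [-2.0, -2.8], [0.4, -1.3], [-1.6, -1.1], [-0.8, 0.4]]
tin in riser -0.01386125049400342 0.2613466095547154 0.03246526225451907
shaker [0.407 0.022]
canister [ 0.598 -0.237]
mugrim [0.664 0.083]
handle [0.635 0.128]
oil [0.754 0.165]
small+y [0.366 0.174]
small [0.362 0.11 ]
```

Call:
play_rows --commands '[[[0.9,-0.64,-0.15],[0,0,-0.85]],[[0.9,-0.64,-0.15],[0,0,-0.85]],[[0.9,-0.64,-0.15],[0,0,-0.85]],[[0.9,-0.64,-0.15],[0,0,-0.85]],[[0.9,-0.64,-0.15],[0,0,-0.85]],[[0.9,-0.64,-0.15],[0,0,-0.85]],[[0.9,-0.64,-0.15],[0,0,-0.85]],[[0.9,-0.64,-0.15],[0,0,-0.85]]]' --gripper 0.5

```text
clock: 1.1
position: [0.4388, -0.3, 0.2591]
ee_rot: [-2.672, -1.652, 0.002]
force: [-0.5, -0.6, 0.6]
gripper_width: 0.046
gripper_force: 0.0
```

```bash
cat > go.py <<'E'
import sys
from h import *
# usage: x y z yaw_of_tool_y ; prints scaled shift/turn
s=arm.observe();M=R.from_rotvec(s['ee_rot']).as_matrix()
x,y,z,a=map(float,sys.argv[1:5])
Y=np.array([np.cos(a),np.sin(a),0]);Z=np.array([0,0,-1.]);G=np.c_[np.cross(Y,Z),Y,Z]
print('t',s['clock'],'pos',s['position'].round(4),'F',s['force'].round(1),'w',round(s['gripper_width'],3),'q',s['qpos'].round(2))
print('shift',(M.T@(np.array([x,y,z])-s['position'])/.3).round(3),'turn',(R.from_matrix(M.T@G).as_rotvec()/np.radians(45)).round(3))
E
python3 go.py .49 0 .26 .207;python3 go.py .466 .366 .26 .207
```

```text
t 1.1 pos [ 0.4388 -0.3     0.2591] F [-0.5 -0.6  0.6] w 0.046 q [ 0.78  0.24 -0.29  1.83  0.08  1.08  0.  ]
shift [ 0.971 -0.295 -0.003] turn [-0.001  0.001 -0.854]
t 1.1 pos [ 0.4388 -0.3     0.2591] F [-0.5 -0.6  0.6] w 0.046 q [ 0.78  0.24 -0.29  1.83  0.08  1.08  0.  ]
shift [ 2.026 -0.912 -0.004] turn [-0.001  0.001 -0.854]
```

Call:
play_rows --commands '[[[0.97,-0.3,0],[0,0,-0.85]],[[0.97,-0.3,0],[0,0,-0.85]],[[0.97,-0.3,0],[0,0,-0.85]],[[0.97,-0.3,0],[0,0,-0.85]],[[0.97,-0.3,0],[0,0,-0.85]],[[0.97,-0.3,0],[0,0,-0.85]],[[0.97,-0.3,0],[0,0,-0.85]]]'

```text
clock: 1.98
position: [0.4888, -0.0001, 0.2591]
ee_rot: [-1.984, -2.435, 0.002]
force: [0.9, -0.7, -0.2]
gripper_width: 0.0458
gripper_force: 0.0
```

```bash
python3 go.py .478 .20 .26 .207;python3 go.py .466 .366 .26 .207
```

```text
t 1.975 pos [ 4.888e-01 -1.000e-04  2.591e-01] F [ 0.9 -0.7 -0.2] w 0.046 q [ 0.45  0.2  -0.58  1.91  0.13  1.07  0.02]
shift [ 0.66   0.1   -0.003] turn [-0.001  0.001 -0.005]
t 1.975 pos [ 4.888e-01 -1.000e-04  2.591e-01] F [ 0.9 -0.7 -0.2] w 0.046 q [ 0.45  0.2  -0.58  1.91  0.13  1.07  0.02]
shift [ 1.21   0.172 -0.004] turn [-0.001  0.001 -0.005]
```

Call:
play_rows --commands '[[[0.97,0.14,0],[0,0,0]],[[0.97,0.14,0],[0,0,0]],[[0.97,0.14,0],[0,0,0]],[[0.97,0.14,0],[0,0,0]],[[0.97,0.14,0],[0,0,0]],[[0.97,0.14,0],[0,0,0]]]'

```text
clock: 2.72
position: [0.4703, 0.2968, 0.2591]
ee_rot: [-1.978, -2.439, 0.0]
force: [0.2, 0.1, 1.3]
gripper_width: 0.0456
gripper_force: 0.0
```

Call:
play_rows --commands '[[[0.24,0.03,0],[0,0,0]],[[0.24,0.03,0],[0,0,0]],[[0.24,0.03,0.3],[0,0,0]],[[0.24,0.03,0.5],[0,0,0]],[[0.24,0.03,0.5],[0,0,0]]]'

```text
clock: 3.35
position: [0.4649, 0.3622, 0.1053]
ee_rot: [1.986, 2.433, -0.011]
force: [0.7, -0.7, -0.5]
gripper_width: 0.0462
gripper_force: 0.0
```

```bash
python3 go.py .4783 .307 .108 .207; python3 go.py .4866 .2678 .108 .207; python3 -c "
from h import *
save('wrist','w1.png')"
```

```text
t 3.35 pos [0.4649 0.3622 0.1053] F [ 0.7 -0.7 -0.5] w 0.046 q [-0.25  0.6  -0.62  1.8   0.44  0.89 -0.88]
shift [-0.189  0.007 -0.008] turn [-0.007  0.006 -0.007]
t 3.35 pos [0.4649 0.3622 0.1053] F [ 0.7 -0.7 -0.5] w 0.046 q [-0.25  0.6  -0.62  1.8   0.44  0.89 -0.88]
shift [-0.323  0.008 -0.007] turn [-0.007  0.006 -0.007]
```

View pics/w1.png

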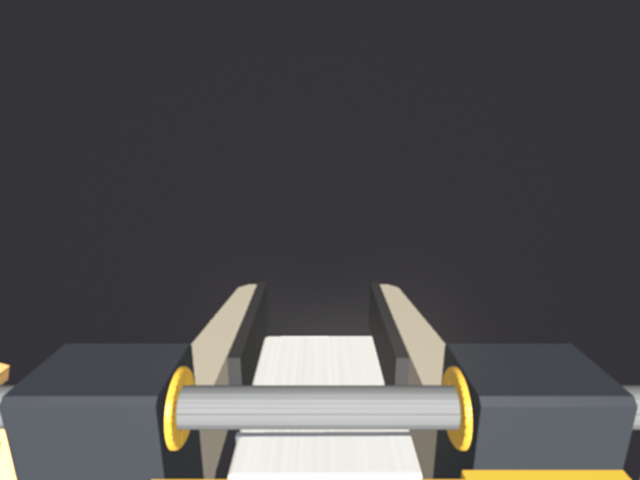

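The wrist view shows the tin square and centred between the fingers at about (320,400). Now I push it high towards the shelf.

Call:
play_rows --commands '[[[-0.1,0,0],[0,0,0]],[[-0.17,0,0],[0,0,0]],[[-0.2,0,0],[0,0,0]],[[-0.23,0,0],[0,0,0]],[[-0.26,0,0],[0,0,0]],[[-0.29,0,0],[0,0,0]],[[-0.32,0,0],[0,0,0]],[[-0.35,0,0],[0,0,0]]]'

```text
clock: 4.4
position: [0.486, 0.2643, 0.1094]
ee_rot: [1.981, 2.438, -0.001]
force: [0.1, 0.6, -0.6]
gripper_width: 0.0458
gripper_force: 0.0
```

Call:
play_rows --commands '[[[-0.03,0,0],[0,0,0]],[[-0.06,0,0],[0,0,0]],[[-0.09,0,0],[0,0,0]],[[-0.12,0,0],[0,0,0]],[[-0.12,0,0],[0,0,0]],[[-0.12,0,0],[0,0,0]]]'

```text
clock: 5.15
position: [0.4933, 0.23, 0.1096]
ee_rot: [-1.981, -2.438, -0.0]
force: [0.3, -0.3, 0.7]
gripper_width: 0.0456
gripper_force: 0.0
```

```bash
python3 go.py .4649 .3622 .108 .207; python3 -c "
from h import *
save('top','t2.png');save('scene','s2.png')"
```

```text
t 5.15 pos [0.4933 0.23   0.1096] F [ 0.3 -0.3  0.7] w 0.046 q [ 0.01  0.52 -0.64  1.92  0.41  0.84 -0.64]
shift [ 0.451 -0.002  0.006] turn [ 0.    -0.    -0.001]
```

View pics/s2.png

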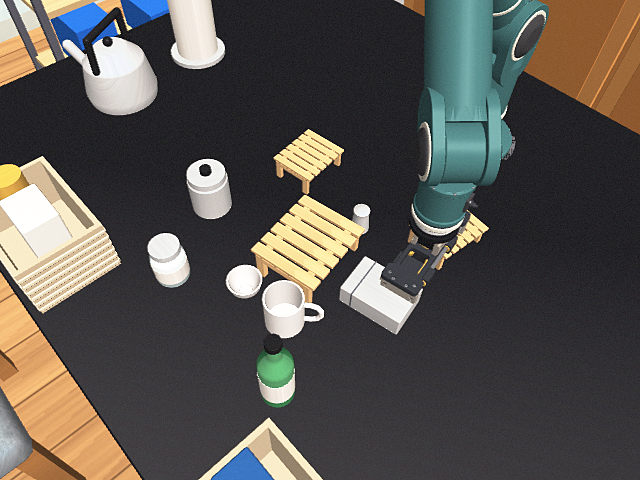

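The tin lies flat at scene (382,295) with its lid end towards the shelf. I'll back off, lower the fingers and measure it.

Call:
play_rows --commands '[[[0.2,0,0],[0,0,0]],[[0.4,0,0],[0,0,0]],[[0.45,0,0],[0,0,0]],[[0.45,0,0],[0,0,0]],[[0.45,0,0.15],[0,0,0]],[[0.45,0,0.28],[0,0,0]],[[0.45,0,0.28],[0,0,0]]]'

```text
clock: 6.12
position: [0.465, 0.3579, 0.0229]
ee_rot: [-1.984, -2.436, 0.011]
force: [-0.0, -0.9, 0.5]
gripper_width: 0.0461
gripper_force: 0.0
```

```bash
python3 -c "
from h import *
save('top','t3.png')
im=cv2.imread('pics/t3.png')[170:330,100:390]
cv2.imwrite('pics/c3.png',cv2.resize(im,(783,432),interpolation=cv2.INTER_CUBIC))"; python3 go.py .48 .30 .025 .207
```

```text
t 6.175 pos [0.466  0.3597 0.0249] F [ 0.5  0.8 -0.4] w 0.046 q [-0.3   0.7  -0.56  1.84  0.53  0.75 -0.94]
shift [-0.204  0.005  0.   ] turn [-0.003  0.002 -0.004]
```

View pics/c3.png

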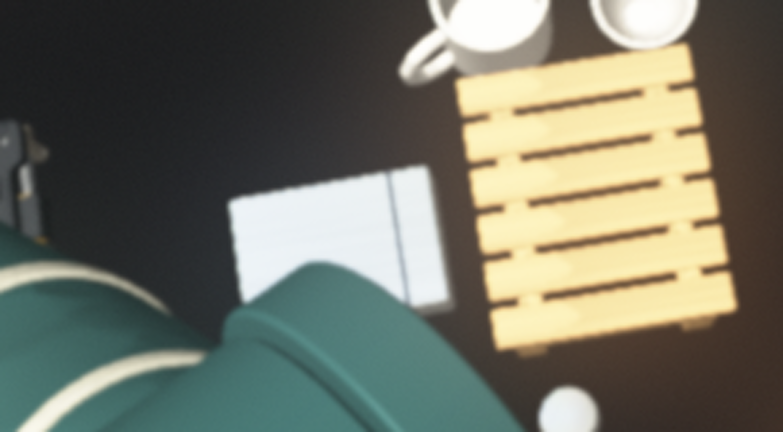

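```bash
cat > m.py <<'E'
import numpy as np
from h import *
c=cam('t3.png');r=np.array([.5457,.0128]);w=.1748
A=np.array([[np.cos(w),np.sin(w)],[-np.sin(w),np.cos(w)]])
P=[ray(c,u/2.7+100,v/2.7+170,.05)[:2] for u,v in [(229,200),(429,167),(449,305)]]
print(np.round(P,4)); Q=[A@(p-r) for p in P];print(np.round(Q,4))
d=Q[0]-Q[1];e=Q[1]-Q[2];print(np.linalg.norm(d),np.linalg.norm(e),'yaw rel',np.arctan2(-d[0],d[1]),np.arctan2(e[1],e[0]))
D=[A@(ray(c,u/2.7+100,v/2.7+170,.076)[:2]-r) for u,v in [(457,82),(690,44),(737,311),(496,350)]];print(np.round(D,4))
s=arm.observe();print('tcp in riser',A@(s['position'][:2]-r))
E
python3 m.py
```

```text
[[0.5384 0.247 ]
 [0.5642 0.1191]
 [0.4748 0.1015]]
[[ 0.0335  0.2319]
 [ 0.0367  0.1015]
 [-0.0544  0.0997]]
0.13049409069375603 0.09109877210185138 yaw rel 0.024660312373173055 0.01977542002105498
[[ 0.0834  0.075 ]
 [ 0.0871 -0.0764]
 [-0.0871 -0.0782]
 [-0.0897  0.0725]]
tcp in riser [-0.01816012  0.35546078]
```

The tin is nearly in line: 10 mm off centre and 0.02 rad off in yaw. I'll tilt the fingers back 15° to keep them clear of the deck edge, then approach.

Call:
play_rows --commands '[[[0,0,0],[0,-0.17,0]],[[-0.05,0,0],[0,-0.33,0]],[[-0.15,0,0],[0,-0.33,0]],[[-0.25,0,0],[0,-0.33,0]],[[-0.31,0,0],[0,-0.33,0]],[[-0.34,0,0],[0,-0.33,0]],[[-0.34,0,0],[0,-0.33,0]]]'

```text
clock: 7.05
position: [0.4871, 0.262, 0.0262]
ee_rot: [1.85, 2.274, -0.239]
force: [-0.1, 0.6, 0.6]
gripper_width: 0.0461
gripper_force: 0.0
```

```bash
cat > r.py <<'E'
import sys
from h import *
s=arm.observe();M=R.from_rotvec(s['ee_rot']).as_matrix();w=.1748
A=np.array([[np.cos(w),np.sin(w)],[-np.sin(w),np.cos(w)]]);r=np.array([.5457,.0128])
p=A@(s['position'][:2]-r);print('t',s['clock'],'tcp riser',p.round(4),'z',s['position'][2].round(4),'F',s['force'].round(1));print(M.round(3))
for y in map(float,sys.argv[1:]):
    d=np.r_[A.T@[-.033*(y-p[1]),y-p[1]],.024-s['position'][2]];print(y,(M.T@d/.3).round(3))
E
python3 r.py .2 .15 .1 .088
```

```text
t 7.05 tcp riser [-0.0144  0.2556] z 0.0262 F [-0.1  0.6  0.6]
[[-0.197  0.979  0.053]
 [ 0.947  0.204 -0.25 ]
 [-0.256  0.001 -0.967]]
0.2 [-0.177  0.     0.054]
0.15 [-0.339  0.001  0.097]
0.1 [-0.5    0.001  0.14 ]
0.088 [-0.539  0.001  0.15 ]
```

Call:
play_rows --commands '[[[-0.04,0,0.01],[0,0,0]],[[-0.08,0,0.02],[0,0,0]],[[-0.12,0,0.03],[0,0,0]],[[-0.16,0,0.045],[0,0,0]],[[-0.2,0,0.055],[0,0,0]],[[-0.24,0,0.065],[0,0,0]],[[-0.28,0,0.075],[0,0,0]],[[-0.32,0,0.085],[0,0,0]]]'

```text
clock: 8.05
position: [0.507, 0.1637, 0.0254]
ee_rot: [1.848, 2.274, -0.242]
force: [-0.0, -0.0, -0.7]
gripper_width: 0.0459
gripper_force: 0.6
```

```bash
python3 r.py .12 .1 .088; python3 -c "
from h import *
save('scene','s4.png')
im=cv2.imread('pics/s4.png')[180:360,240:500]
cv2.imwrite('pics/c4.png',cv2.resize(im,(780,540),interpolation=cv2.INTER_CUBIC))"
```

```text
t 8.05 tcp riser [-0.0119  0.1554] z 0.0254 F [-0.  -0.  -0.7]
[[-0.198  0.979  0.052]
 [ 0.946  0.204 -0.251]
 [-0.257 -0.    -0.967]]
0.12 [-0.113  0.     0.035]
0.1 [-0.177  0.     0.052]
0.088 [-0.216  0.     0.062]
```

View pics/c4.png

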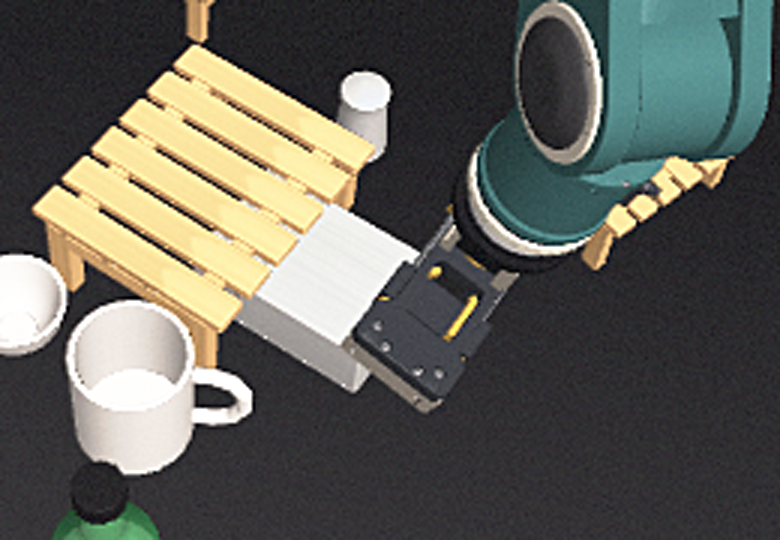

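The tin is entering squarely between the legs. I continue until TCP is about 13 mm outside the deck edge.

Call:
play_rows --commands '[[[-0.035,0,0.01],[0,0,0]],[[-0.07,0,0.02],[0,0,0]],[[-0.105,0,0.03],[0,0,0]],[[-0.14,0,0.04],[0,0,0]],[[-0.17,0,0.05],[0,0,0]],[[-0.195,0,0.056],[0,0,0]],[[-0.215,0,0.06],[0,0,0]],[[-0.215,0,0.06],[0,0,0]]]'

```text
clock: 9.1
position: [0.5205, 0.098, 0.0245]
ee_rot: [1.849, 2.273, -0.243]
force: [-0.3, 0.4, 0.9]
gripper_width: 0.046
gripper_force: 0.0
```

```bash
python3 r.py .2 .24
```

```text
t 9.1 tcp riser [-0.01    0.0883] z 0.0245 F [-0.3  0.4  0.9]
[[-0.197  0.979  0.052]
 [ 0.946  0.203 -0.252]
 [-0.257 -0.001 -0.966]]
0.2 [ 0.361 -0.001 -0.094]
0.24 [ 0.489 -0.002 -0.129]
```

Call:
play_rows --commands '[[[0.15,0,-0.04],[0,0,0]],[[0.3,0,-0.08],[0,0,0]],[[0.5,0,-0.13],[0,0,0]],[[0.65,0,-0.2],[0,0,0]],[[0.8,0,-0.4],[0,0,0]],[[0.8,0,-0.6],[0,0,0]],[[0.8,0,-0.6],[0,0,0]]]'

```text
clock: 9.98
position: [0.464, 0.3758, 0.1411]
ee_rot: [1.846, 2.277, -0.23]
force: [0.1, -0.9, -0.5]
gripper_width: 0.0457
gripper_force: 0.0
```

```bash
python3 r.py; python3 -c "
from h import *
save('top','t5.png');save('scene','s5.png')
a=cv2.imread('pics/t5.png')[180:310,230:390];b=cv2.imread('pics/s5.png')[180:340,240:400]
a=cv2.resize(a,(400,325),interpolation=cv2.INTER_CUBIC);b=cv2.resize(b,(400,400),interpolation=cv2.INTER_CUBIC)
a=cv2.copyMakeBorder(a,0,75,0,0,cv2.BORDER_CONSTANT);cv2.imwrite('pics/c5.png',np.hstack([a,b]))"
```

```text
t 9.975 tcp riser [-0.0173  0.3716] z 0.1411 F [ 0.1 -0.9 -0.5]
[[-0.2    0.978  0.058]
 [ 0.947  0.208 -0.245]
 [-0.252  0.006 -0.968]]
```

View pics/c5.png

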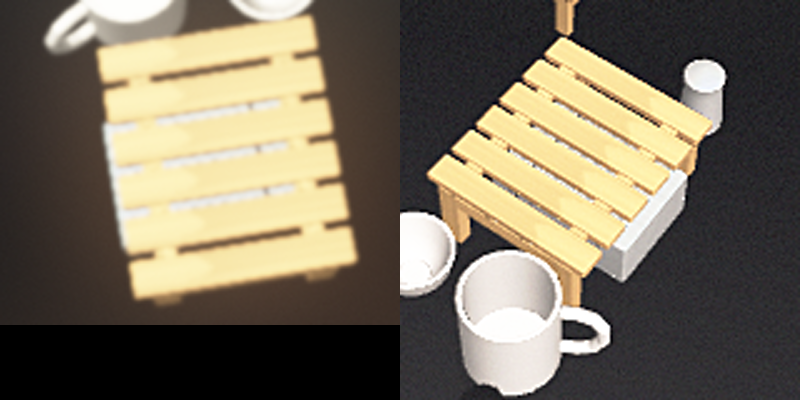

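```bash
python3 - <<'E'
from h import *
w=.1748;A=np.array([[np.cos(w),np.sin(w)],[-np.sin(w),np.cos(w)]]);r=np.array([.5457,.0128])
c=cam('t5.png')
for u,v,z in [(104,124,.05),(124,250,.05),(98,48,.076),(131,300,.076)]: print((A@(ray(c,u/2.5+230,v/2.5+180,z)[:2]-r)).round(4))
c=cam('s5.png')
for u,v,z in [(622,250,.05),(688,175,.05),(600,275,.076),(712,122,.076)]: print((A@(ray(c,u/2.5+240,v/2.5+180,z)[:2]-r)).round(4))
E
```

```text
[0.0375 0.0789]
[-0.0526  0.0764]
[0.0855 0.0749]
[-0.09    0.0747]
[-0.1486  0.3206]
[-0.2448  0.331 ]
[-0.1    0.319]
[-0.2826  0.3257]
```

The foot end sits at y≈0.078 m against the deck edge at 0.075 m. It's about 3 mm out, centred within 8 mm and squared to about 0.03 rad. The robot is clear and the other things haven't moved.

```bash
python3 -c "
from rig import arm
print(arm.job_done())"
```

```text
the job is handed in; nothing more can be done
None
```

I tipped the tin onto its broad side and pushed it squarely in under the large shelf, where it sticks out about 3 mm past the edge. I handed the job in at about 10 s on the robot's clock; the hand-in gave no verdict.

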